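# Push a box of staples home in its refill sleeve

## Task

Put the orange box of staples away: lift it out of the wooden tray, set it down flat on the counter in front of the mouth of the blue steel sleeve, with the whole box still outside, and let go of it. Then push it from behind, end first, into the sleeve until it meets the stop at the back. Leave the glue stick, date stamp, round tin and marker where they are.

Things in the scene. Friction and masses are not known exactly. Their poses are not given: they have to be found in the camera images.
- staples_box: orange card box of staples, loose, 46 mm (its x) by 86 mm (its y, the long way) by 26 mm high, about 0.1 kg (0.07 to 0.16); origin at the centre of its underside, z up. It starts lying flat in the tray at any yaw. Both ends are alike.
- tray: shallow square tray of light wood, fixed to the counter, 176 x 176 mm outside, 160 x 160 mm inside, walls 8 mm thick and 34 mm high, floor 4 mm thick; origin at the centre of its underside on the counter. The box of staples starts on its floor, within 25 mm of its centre. Beware: a fixed grey paper sorter 0.25 m high stands on the counter's right, at x over 0.46, y below -0.26 m.
- sleeve: blue sheet-steel sleeve, fixed, open below: the box slides on the counter. Origin on the counter in the middle of its mouth (where the roof begins), x level into the sleeve, z up. Inside 62 mm wide, 36 mm high, stop at the back at x = 80 mm. Roof top 39 mm high, 20 mm sight slot along its middle. Two flared guide lips, as high, reach to x = -14, there 73 mm apart. Flanges 3 mm high reach to y = +-48.
- sleeve_home (a point): point on the counter inside the sleeve, 37 mm beyond the mouth: where the centre of the box's underside is when its end meets the stop. The 86 mm box then still sticks 6 mm out of the mouth, so fingers pushing its rear end from behind need not go under the roof.
- glue_stick: yellow glue stick standing upright, loose, diameter 26 mm, 90 mm high; origin at the centre of its foot. To be left alone.
- date_stamp: wooden date stamp with a dark turned knob, loose, 30 x 52 x 66 mm high; origin at the centre of its underside. To be left alone.
- clip_tin: round tin with a golden lid, loose, diameter 64 mm, 28 mm high; origin at the centre of its underside. To be left alone.
- marker_0: white marker pen with a black cap lying on the counter, loose, 134 mm long (its y), 17 mm thick; origin at the middle of its underside. To be left alone.
There are look-alikes about, which are no part of the job. There is more than one size of the staples_box; the one meant has the size given above.

How it is judged:
By the outcome, as a careful person would: the job done as asked, in the order asked, and still so for the second after the job is handed in, with the robot touching nothing.
It also fails if it takes over 51 s, if anything falls off the work surface, if the arm or the gripper's body presses on something with over 40 N, if the wrist force passes 120 N, or if a joint passes its speed limit or range.

## Robot

A 7-joint arm with a two-finger parallel gripper is mounted at the origin on a cart in front of the work surface, level with it; the furniture and walls round the work are solid. World frame = base frame: x ahead of the robot, y to its left, z up, the work surface at z = 0. Lengths are in m, angles in rad, forces in N, time in s.
With the tool pointing down it reaches from about 0.425 to 0.875 m from the base axis. Payload 4.7 kg.
Tool frame: the origin (TCP) lies at the very end of the fingers, on their centre line; the grasp point (between the pads) lies 19 mm behind it (bot.tcp_to_grasp is the distance from the TCP to the grasp point, in m); z points along the fingers, y is the line along which they close (so a half turn about z gives the same grasp; the last joint's range is limited). The gripper opens to 87 mm and grips with 3 to 60 N. Pads are 19 mm wide; open, the fingers measure 117 mm over their backs; the gripper's body (75 mm by 190 mm) begins 51 mm behind the grasp point.
Start: joints at [1.335, 0.321, -0.07, 1.45, 0.023, 1.371, -0.057], TCP at [0.161, -0.63, 0.223] pointing down, gripper open.
Joint ranges: [-2.86, 2.86], [-0.3, 2.09], [-1.38, 1.24], [0.06, 2.45], [-1.56, 4.7], [0.09, 2.05], [-2.69, 2.69]. Speed limits (rad/s): [2.57, 2.57, 3.14, 3.14, 3.14, 3.14, 3.14].

## Interface

Orientations are given as a 3x3 rotation matrix whose columns are the frame's x, y, z axes.
In Python, from cell import bot gives the robot as it stands.
- The arm moves only by the tool servo_tool, never from a script. Its arguments are lists of equal length, an entry for each row: "offset": the shift along the world's x, y, z in cm, a list of three; "angular": the turn, a rotation vector about the world's x, y, z in rad, a list of three; "grip": the closure, from 0 (fully open) to 1 (shut). In form: {"offset": [[tx, ty, tz], ...], "angular": [[rx, ry, rz], ...], "grip": [grip, ...]}. A call has exactly 5 rows; each row shifts and turns the commanded pose from where the row before left it; what a row does not reach is not made up. A row lasts 1/12 s, in which the tool goes at most 41.7 mm and 7.16 degrees, less where a joint would pass 70% of its speed; a pose out of reach is approached as far as the arm can. A call is refused whole if a number of a shift passes 4.17 or a number of a turn 0.125, either way. A call with a gripper value outside its range is refused whole. The fingers move at their own pace and stop on an object; "squeeze" is the grip in N (left out, the last holds). Time passes only in rows, so rows that do not move let the fingers close, or fill a call up. It gives the time, the measured TCP pose, the force, the opening and the grip force at its end, in the units of the state.
- bot.read_state(): the state, without advancing time (a new reading comes with each control period).
- bot.capture(name): name is "side" or "top"; returns a dict with "img" (400x640x3 uint8, red, green, blue), "intrinsics" (3x3 intrinsics, pixels), "distortion" ([k1, k2, p1, p2, k3] as OpenCV has them; the pictures are not rectified), "rvec" (rotation vector, rad) and "tvec" (3), from world to camera coordinates, as OpenCV has them. Camera axes: x right, y down, z forward; pixel columns grow to the right and rows downward; lengths in m; the calibration is good to about 2 mm. A picture is of the moment at which its call begins. There is no depth.
- bot.job_done(): hands the job in; it is judged then, once.
The state is a dict: "time_s": time; "qpos": joint angles; "joint_vel": joint speeds; "joint_torque": joint torques, N m; "tcp_pos": TCP position; "tool_rot": TCP orientation; "contact_force": force on the tool from outside, world axes, zero at the start; "wrist_torque": the same for the moment, N m; "opening": finger opening in m; "finger_force": force on a finger pad.
Only numpy, scipy, OpenCV 4.12 (cv2) and the standard library are available. Lean on these libraries where they do the work, as an engineer would, in place of code of your own. Each camera call takes 0.05 s, during which the arm holds its last target. There are 200 camera calls.

## Working session

There is one attempt and no reset: what is moved stays moved. The work goes in short steps, Python scripts to look and compute and a tool call to move; the robot and the scene stay as the last step left them, time stands still between calls to the robot, and variables do not carry over. Pictures are saved under pics/ and viewed, at most 10 in all, crops included, and the job is handed in when it is done.

Besides the shell and the picture viewer there is one more tool, called after ">>>" by a JSON object that holds its "api" and its "payload". servo_tool: Moves the arm, as the interface text tells. Its arguments: {"type":"object","properties":{"offset":{"type":"array"},"angular":{"type":"array"},"grip":{"type":"array"},"squeeze":{"type":"number"}},"required":["offset","angular","grip"]}

```bash
mkdir -p pics
python3 - <<'E'
from cell import bot
import cv2
s=bot.read_state();print(s)
for n in("top","side"):
    c=bot.capture(n);cv2.imwrite(f"pics/{n}0.png",c["img"][:,:,::-1]);print({k:v for k,v in c.items() if k!="img"})
E
```

```text
{'time_s': 0.0, 'qpos': array([ 1.33509132,  0.32182628, -0.07006557,  1.45169975,  0.02263481,
        1.37075542, -0.05693671]), 'joint_vel': array([-2.16163279e-04,  1.28404047e-03,  1.62714736e-04, -4.62790952e-04,
       -5.95231369e-05, -5.21329462e-04,  2.95464288e-04]), 'joint_torque': array([ 2.26586608e-04, -4.91291535e+01, -4.03669160e-01, -3.12528241e+01,
       -6.36410387e-02,  4.36869403e-02,  1.86337852e-04]), 'tcp_pos': array([ 0.16048187, -0.62930952,  0.2214468 ]), 'tool_rot': array([[ 9.68964762e-01,  2.47198152e-01, -6.02340606e-04],
       [ 2.47198848e-01, -9.68963092e-01,  1.80452565e-03],
       [-1.37570410e-04, -1.89741967e-03, -9.99998190e-01]]), 'contact_force': array([-0.40379081,  0.37122136, -0.25366086]), 'wrist_torque': array([-0.04749821, -0.01192312, -0.0129174 ]), 'finger_force': 0.0, 'opening': 0.0870434975311411}
{'intrinsics': array([[433.86710457,   0.        , 325.05959543],
       [  0.        , 433.86710457, 196.31214826],
       [  0.        ,   0.        ,   1.        ]]), 'distortion': array([-0.02062666,  0.        ,  0.        ,  0.        ,  0.        ]), 'rvec': array([ 2.190485  , -2.13115667,  0.12723417]), 'tvec': array([0.05361047, 0.56268111, 0.91171246])}
{'intrinsics': array([[469.18679715,   0.        , 315.33240445],
       [  0.        , 469.18679715, 205.37564722],
       [  0.        ,   0.        ,   1.        ]]), 'distortion': array([-0.13956861,  0.        ,  0.        ,  0.        ,  0.        ]), 'rvec': array([ 0.29053103, -2.68922331,  1.39470508]), 'tvec': array([0.54480999, 0.06880085, 1.06751652])}
```

View pics/top0.png

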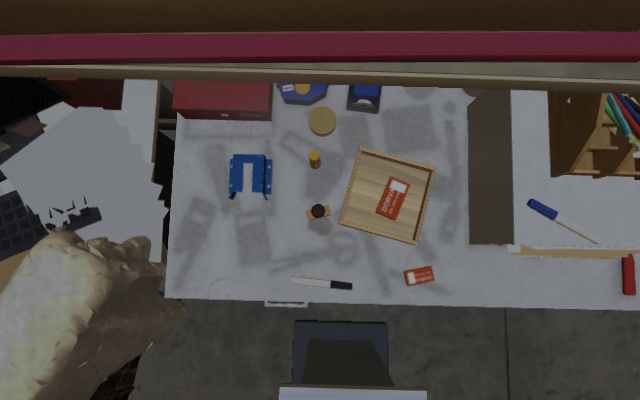

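View pics/side0.png

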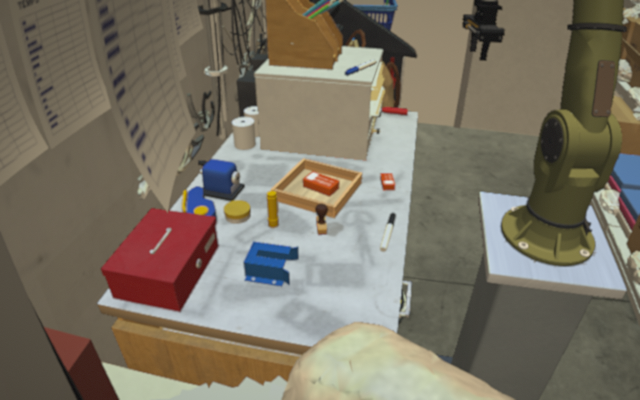

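The top view shows the tray around (388,195), the sleeve at (251,176) with its mouth facing down the picture (world -x), the stamp at (318,212), the glue stick at (315,159), the tin at (322,121) and the marker at (320,283). 

Candidates for the box are the orange box in the tray (393,199) and the smaller orange box on the counter (420,276). I choose the one in the tray and check it in a close crop.

```bash
cat > h.py <<'E'
import cv2,numpy as np
from cell import bot
def world(c,px,z):
    u=cv2.undistortPoints(np.array(px,float).reshape(-1,1,2),c["intrinsics"],c["distortion"]).reshape(-1,2)
    R=cv2.Rodrigues(c["rvec"])[0];o=-R.T@c["tvec"]
    d=np.c_[u,np.ones(len(u))]@R
    return o+d*((z-o[2])/d[:,2])[:,None]
def proj(c,P):
    return cv2.projectPoints(np.array(P,float).reshape(-1,1,3),c["rvec"],c["tvec"],c["intrinsics"],c["distortion"])[0].reshape(-1,2)
def orange(c,roi):
    x0,y0,x1,y1=roi;h=cv2.cvtColor(c["img"],cv2.COLOR_RGB2HSV)
    m=cv2.inRange(h,(0,150,80),(12,255,255));k=np.zeros_like(m);k[y0:y1,x0:x1]=m[y0:y1,x0:x1]
    return k
E
python3 - <<'E'
from h import *
c=bot.capture("top")
cv2.imwrite("pics/crop1.png",cv2.resize(c["img"][100:290,220:445,::-1],None,fx=3,fy=3,interpolation=cv2.INTER_CUBIC))
E
```

```text
(no output)
```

View pics/crop1.png

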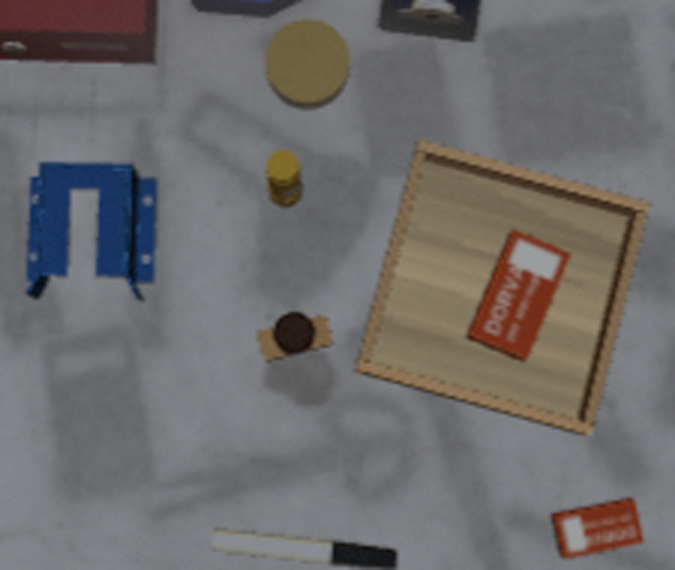

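The crop shows the box in the tray with top corners at crop (514,230), (569,253), (523,359), (468,338). The sleeve roof runs from (40,163)-(133,163) to its mouth edge at y≈277, with lips reaching y≈297. The stamp's knob is at (294,333) and the glue stick's cap at (284,163). The other orange box, at (597,527), is smaller.

Run:
```python
from h import *
np.set_printoptions(precision=4,suppress=True)
c=bot.capture("top")
f=lambda p:np.array(p,float)/3+np.array([220,100])-1/3
w=lambda n,p,z:print(n,world(c,f(p),z)[:,:2].tolist())
B=world(c,f([(514,230),(569,253),(523,359),(468,338)]),.030)
print("box",B.mean(0),[np.linalg.norm(B[i]-B[(i+1)%4]) for i in range(4)])
m=orange(c,(365,165,420,230)); h=cv2.cvtColor(c["img"],cv2.COLOR_RGB2HSV)
wm=cv2.inRange(h,(0,0,150),(180,70,255));wm[:165]=0;wm[230:]=0;wm[:,:385]=0;wm[:,412:]=0
m|=wm
ys,xs=np.nonzero(m);W=world(c,np.c_[xs,ys],.03)[:,:2]
r=cv2.minAreaRect(W.astype(np.float32)*1000);print("rect",r)
Q=world(c,f([(420,143),(648,205),(590,433),(357,370)]),.034);print("tray",Q.mean(0))
w("roof far L,R, near L,R",[(40,163),(133,163),(40,277),(127,277)],.039)
w("lips",[(38,297),(140,298)],.039)
w("slot near",[(68,277),(98,277),(72,188),(98,188)],.039)
w("flange L,R",[(29,178),(157,178),(28,281),(155,283)],.003)
w("stampknob",[(294,333)],.066);w("glue",[(284,163)],.09);w("tin",[(307,60)],.028)
w("marker",[(213,538),(397,557)],.01)
print(proj(c,[[.6,.3,0],[.6,-.3,0]]))
# side view sleeve crop
s=bot.capture("side")
cv2.imwrite("pics/side1.png",cv2.resize(s["img"][150:300,220:420,::-1],None,fx=4,fy=4,interpolation=cv2.INTER_CUBIC))
```

```text
box [ 0.5619 -0.0784  0.03  ] [np.float64(0.0434444412033195), np.float64(0.08516117066889736), np.float64(0.042494474760842636), np.float64(0.08663720046495305)]
rect ((558.3829345703125, -88.16661071777344), (66.87728881835938, 85.19270324707031), 68.32271575927734)
tray [ 0.5672 -0.0671  0.034 ]
roof far L,R, near L,R [[0.6480168847366412, 0.2731425513517522], [0.6498530281619829, 0.20521509291176748], [0.5641984036948964, 0.268724026355732], [0.565928505924497, 0.20584763185261018]]
lips [[0.5496350260717765, 0.2694087409253894], [0.5509411452886992, 0.1957992240747926]]
slot near [[0.5647552672551188, 0.24847922130530592], [0.5653518428493579, 0.22679799926663596], [0.6301125244757796, 0.24883193927755842], [0.6306266079444266, 0.22988640516418918]]
flange L,R [[0.6438625675990985, 0.28880056119184006], [0.6464914423276619, 0.19184304517148826], [0.565324642540765, 0.28533819304833113], [0.5664387883555078, 0.1899882185850425]]
stampknob [[0.5264444163147759, 0.08362956291211765]]
glue [[0.6417952454757638, 0.09355637812453463]]
tin [[0.7339823798907639, 0.08060591399802067]]
marker [[0.3799198705502358, 0.13916153427469394], [0.3699552453535202, 0.005005316576435395]]
[[223.6551 178.1476]
 [488.0822 185.4026]]
```

View pics/side1.png

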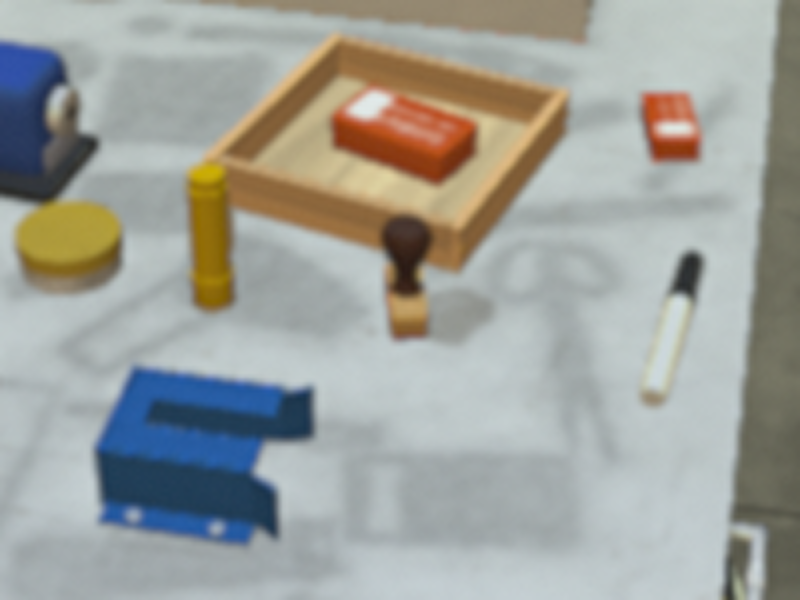

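Orange in the tray is about 43 x 86 mm on measurement, so it is the right box. The side crop confirms the sleeve mouth faces the robot, with lips at crop (313,410) and (275,520). I'll approach high, clear of the sorter.

>>> {"api": "servo_tool", "payload": {"offset": [[1.4, 2.7, 0.8], [1.4, 2.7, 0.8], [1.4, 2.7, 0.8], [1.4, 2.7, 0.8], [1.4, 2.7, 0.8]], "angular": [[0, 0, 0], [0, 0, 0], [0, 0, 0], [0, 0, 0], [0, 0, 0]], "grip": [0, 0, 0, 0, 0]}}

```text
time_s: 0.67
tcp_pos: [0.2311, -0.4934, 0.2628]
tool_rot: [[0.969, 0.247, -0.0], [0.247, -0.969, -0.0], [-0.0, -0.0, -1.0]]
contact_force: [0.3, 0.4, 0.6]
opening: 0.0873
finger_force: 0.0
```

>>> {"api": "servo_tool", "payload": {"offset": [[1.4, 2.7, 0.8], [1.4, 2.7, 0.8], [1.4, 2.7, 0.8], [1.4, 2.7, 0.8], [1.4, 2.7, 0.8]], "angular": [[0, 0, 0], [0, 0, 0], [0, 0, 0], [0, 0, 0], [0, 0, 0]], "grip": [0, 0, 0, 0, 0]}}

```text
time_s: 1.08
tcp_pos: [0.3011, -0.3583, 0.303]
tool_rot: [[0.969, 0.247, -0.0], [0.247, -0.969, -0.001], [-0.0, 0.0, -1.0]]
contact_force: [0.6, -1.0, -0.1]
opening: 0.0873
finger_force: 0.0
```

>>> {"api": "servo_tool", "payload": {"offset": [[1.6, 2.3, 0], [1.6, 2.3, 0], [1.6, 2.3, 0], [1.6, 2.3, 0], [1.6, 2.3, 0]], "angular": [[0, 0, 0], [0, 0, 0], [0, 0, 0], [0, 0, 0], [0, 0, 0]], "grip": [0, 0, 0, 0, 0]}}

```text
time_s: 1.5
tcp_pos: [0.3812, -0.2436, 0.3027]
tool_rot: [[0.969, 0.247, 0.0], [0.247, -0.969, -0.001], [-0.0, 0.001, -1.0]]
contact_force: [0.7, -0.6, 0.5]
opening: 0.0866
finger_force: 0.0
```

>>> {"api": "servo_tool", "payload": {"offset": [[1.6, 2.3, 0], [1.6, 2.3, 0], [1.6, 2.3, 0], [1.6, 2.3, 0], [1.6, 2.3, 0]], "angular": [[0, 0, -0.06], [0, 0, -0.06], [0, 0, -0.06], [0, 0, -0.06], [0, 0, -0.06]], "grip": [0, 0, 0, 0, 0]}}

```text
time_s: 1.92
tcp_pos: [0.4612, -0.1286, 0.3028]
tool_rot: [[0.999, -0.053, 0.0], [-0.053, -0.999, -0.001], [0.0, 0.001, -1.0]]
contact_force: [-0.0, -1.0, -0.4]
opening: 0.0873
finger_force: 0.0
```

>>> {"api": "servo_tool", "payload": {"offset": [[1.0, 0.5, -1.7], [1.0, 0.5, -1.7], [1.0, 0.5, -1.7], [1.0, 0.5, -1.7], [1.0, 0.5, -1.7]], "angular": [[0, 0, -0.06], [0, 0, -0.06], [0, 0, -0.06], [0, 0, -0.06], [0, 0, -0.06]], "grip": [0, 0, 0, 0, 0]}}

```text
time_s: 2.33
tcp_pos: [0.511, -0.1045, 0.2168]
tool_rot: [[0.938, -0.346, 0.0], [-0.346, -0.938, -0.0], [0.0, 0.0, -1.0]]
contact_force: [-0.4, -0.3, 0.4]
opening: 0.0871
finger_force: 0.0
```

>>> {"api": "servo_tool", "payload": {"offset": [[1.0, 0.5, -1.7], [1.0, 0.5, -1.7], [1.0, 0.5, -1.7], [1.0, 0.5, -1.7], [1.0, 0.5, -1.7]], "angular": [[0, 0, -0.028], [0, 0, 0], [0, 0, 0], [0, 0, 0], [0, 0, 0]], "grip": [0, 0, 0, 0, 0]}}

```text
time_s: 2.75
tcp_pos: [0.561, -0.0797, 0.1317]
tool_rot: [[0.929, -0.369, -0.0], [-0.369, -0.929, -0.0], [-0.0, 0.0, -1.0]]
contact_force: [-0.1, -0.9, -0.5]
opening: 0.087
finger_force: 0.0
```

Run:
```python
from h import *
c=bot.capture("side");s=bot.read_state();print(s["tcp_pos"],s["tool_rot"][:,1])
im=c["img"].copy()
# expected box corners
t=np.radians(-21.7);L=np.array([np.cos(t),np.sin(t)]);S=np.array([-L[1],L[0]]);o=np.array([.5619,-.0784])
P=[[*(o+a*.043*L+b*.023*S),.03] for a,b in((1,1),(1,-1),(-1,-1),(-1,1))]
cv2.polylines(im,[np.round(proj(c,P)*16).astype(np.int32)],True,(0,255,0),1,shift=4)
# sleeve model
y=np.radians(1.3);X=np.array([np.cos(y),np.sin(y)]);Y=np.array([-X[1],X[0]]);m=np.array([.565,.2372])
for z,q in((.039,[(0,32),(80,32),(80,-32),(0,-32)]),(.0,[(0,48),(80,48),(80,-48),(0,-48)])):
    P=[[*(m+a/1000*X+b/1000*Y),z] for a,b in q]
    cv2.polylines(im,[np.round(proj(c,P)*16).astype(np.int32)],True,(0,255,0),1,shift=4)
cv2.imwrite("pics/side2.png",cv2.resize(im[130:300,225:415,::-1],None,fx=3.5,fy=3.5,interpolation=cv2.INTER_CUBIC))
```

```text
[ 0.5605115  -0.07794411  0.12826918] [-0.36801431 -0.92981902 -0.00143091]
```

View pics/side2.png

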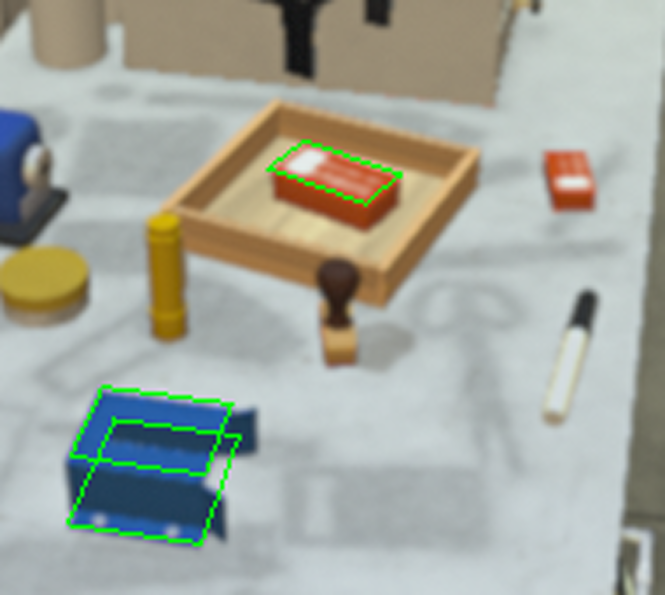

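The overlays match: the box outline around (335,172) and the sleeve outline around (150,470) lie on their edges, and the open fingers at (300,40) hang over the box. Now I'll descend and grip.

>>> {"api": "servo_tool", "payload": {"offset": [[0, 0, -2], [0, 0, -2], [0, 0, -2], [0, 0, -2], [0, 0, -1.5]], "angular": [[0, 0, 0], [0, 0, 0], [0, 0, 0], [0, 0, 0], [0, 0, 0]], "grip": [0, 0, 0, 0, 0]}}

```text
time_s: 3.22
tcp_pos: [0.5598, -0.0802, 0.0364]
tool_rot: [[0.929, -0.37, -0.002], [-0.37, -0.929, -0.0], [-0.001, 0.001, -1.0]]
contact_force: [0.7, -0.3, 0.6]
opening: 0.087
finger_force: 0.0
```

>>> {"api": "servo_tool", "payload": {"offset": [[0, 0, -1], [0, 0, -1], [0, 0, -0.4], [0, 0, 0], [0, 0, 0]], "angular": [[0, 0, 0], [0, 0, 0], [0, 0, 0], [0, 0, 0], [0, 0, 0]], "grip": [0, 0, 0, 0, 0]}}

```text
time_s: 3.63
tcp_pos: [0.5611, -0.0799, 0.0141]
tool_rot: [[0.929, -0.369, 0.001], [-0.369, -0.929, -0.0], [0.001, -0.0, -1.0]]
contact_force: [-0.7, 0.3, 0.3]
opening: 0.0872
finger_force: 0.0
```

>>> {"api": "servo_tool", "payload": {"offset": [[0, 0, 0], [0, 0, 0], [0, 0, 0], [0, 0, 0], [0, 0, 0]], "angular": [[0, 0, 0], [0, 0, 0], [0, 0, 0], [0, 0, 0], [0, 0, 0]], "grip": [0.3, 0.6, 1, 1, 1], "squeeze": 12}}

```text
time_s: 4.05
tcp_pos: [0.5609, -0.0799, 0.0139]
tool_rot: [[0.929, -0.369, 0.0], [-0.369, -0.929, -0.0], [0.0, 0.0, -1.0]]
contact_force: [0.7, -0.2, -0.0]
opening: 0.0617
finger_force: 0.0
```

>>> {"api": "servo_tool", "payload": {"offset": [[0, 0, 0], [0, 0, 0], [0, 0, 0], [0, 0, 0], [0, 0, 0]], "angular": [[0, 0, 0], [0, 0, 0], [0, 0, 0], [0, 0, 0], [0, 0, 0]], "grip": [1, 1, 1, 1, 1]}}

```text
time_s: 4.47
tcp_pos: [0.5608, -0.0796, 0.0136]
tool_rot: [[0.929, -0.369, 0.0], [-0.369, -0.929, 0.0], [0.0, -0.0, -1.0]]
contact_force: [0.5, 1.4, 0.3]
opening: 0.0466
finger_force: 12.0
```

>>> {"api": "servo_tool", "payload": {"offset": [[0, 0, 0.5], [0, 0, 1], [0, 0, 1.5], [0, 0, 2], [0, 0, 2]], "angular": [[0, 0, 0], [0, 0, 0], [0, 0, 0], [0, 0, 0], [0, 0, 0]], "grip": [1, 1, 1, 1, 1]}}

```text
time_s: 4.88
tcp_pos: [0.5602, -0.0799, 0.0846]
tool_rot: [[0.929, -0.369, -0.001], [-0.369, -0.929, 0.0], [-0.001, 0.0, -1.0]]
contact_force: [-0.1, 0.5, -1.4]
opening: 0.0467
finger_force: 12.0
```

>>> {"api": "servo_tool", "payload": {"offset": [[0, 0, 2.5], [0, 0, 2.5], [0, 0, 2.5], [0, 0, 2], [0, 0, 0]], "angular": [[0, 0, 0], [0, 0, 0], [0, 0, 0], [0, 0, 0], [0, 0, 0]], "grip": [1, 1, 1, 1, 1]}}

```text
time_s: 5.3
tcp_pos: [0.5634, -0.08, 0.1841]
tool_rot: [[0.929, -0.369, 0.008], [-0.369, -0.929, -0.002], [0.008, -0.001, -1.0]]
contact_force: [0.4, -0.2, -0.6]
opening: 0.0467
finger_force: 12.0
```

Run:
```python
from h import *
c=bot.capture("side");s=bot.read_state();print(s["tcp_pos"],s["opening"],s["finger_force"],s["contact_force"])
cv2.imwrite("pics/side3.png",cv2.resize(c["img"][60:280,225:445,::-1],None,fx=2.7,fy=2.7,interpolation=cv2.INTER_CUBIC))
```

```text
[ 0.56224653 -0.07997313  0.18161112] 0.04696344565893815 11.999782919883728 [ 0.54174159 -0.12932276 -1.51602954]
```

View pics/side3.png

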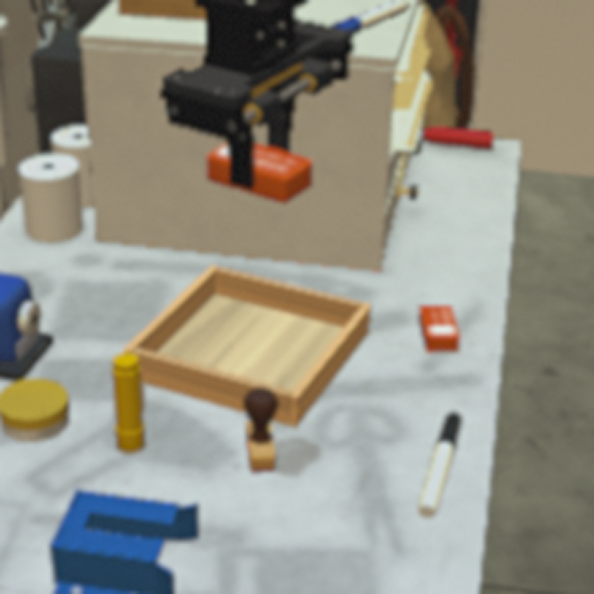

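The box hangs level in the fingers at about (260,170), and everything else is unmoved. I'll carry it over in front of the sleeve, turning +0.40 rad.

>>> {"api": "servo_tool", "payload": {"offset": [[-0.3, 1.5, 0], [-0.6, 3, 0], [-0.7, 3.5, 0], [-0.7, 3.5, 0], [-0.7, 3.5, 0]], "angular": [[0, 0, 0.04], [0, 0, 0.04], [0, 0, 0.04], [0, 0, 0.04], [0, 0, 0.04]], "grip": [1, 1, 1, 1, 1]}}

```text
time_s: 5.77
tcp_pos: [0.528, 0.0739, 0.1771]
tool_rot: [[0.985, -0.172, -0.003], [-0.172, -0.985, 0.001], [-0.003, -0.0, -1.0]]
contact_force: [0.4, 0.3, -1.2]
opening: 0.047
finger_force: 12.0
```

>>> {"api": "servo_tool", "payload": {"offset": [[-0.7, 3.5, 0], [-0.7, 3.5, 0], [-0.7, 3.5, 0], [-0.7, 3.5, 0], [-0.5, 2.5, 0]], "angular": [[0, 0, 0.04], [0, 0, 0.04], [0, 0, 0.04], [0, 0, 0.04], [0, 0, 0.04]], "grip": [1, 1, 1, 1, 1]}}

```text
time_s: 6.18
tcp_pos: [0.4933, 0.2407, 0.1775]
tool_rot: [[0.999, 0.032, -0.003], [0.032, -0.999, 0.001], [-0.003, -0.001, -1.0]]
contact_force: [1.2, 0.7, -1.0]
opening: 0.047
finger_force: 12.0
```

>>> {"api": "servo_tool", "payload": {"offset": [[0, 0, -2], [0, 0, -3], [0, 0, -3], [0, 0, -3], [0, 0, -2]], "angular": [[0, 0, 0], [0, 0, 0], [0, 0, 0], [0, 0, 0], [0, 0, 0]], "grip": [1, 1, 1, 1, 1]}}

```text
time_s: 6.6
tcp_pos: [0.4931, 0.2362, 0.0447]
tool_rot: [[1.0, 0.027, -0.006], [0.027, -1.0, -0.001], [-0.006, 0.001, -1.0]]
contact_force: [-1.1, -0.8, -1.8]
opening: 0.047
finger_force: 12.0
```

>>> {"api": "servo_tool", "payload": {"offset": [[0, 0, -1], [0, 0, 0], [0, 0, 0], [0, 0, 0], [0, 0, 0]], "angular": [[0, 0, 0], [0, 0, 0], [0, 0, 0], [0, 0, 0], [0, 0, 0]], "grip": [1, 1, 1, 1, 1]}}

```text
time_s: 7.02
tcp_pos: [0.4986, 0.236, 0.0402]
tool_rot: [[1.0, 0.022, 0.003], [0.022, -1.0, 0.001], [0.003, -0.001, -1.0]]
contact_force: [-0.7, -0.0, -0.3]
opening: 0.0469
finger_force: 12.0
```

Run:
```python
from h import *
c=bot.capture("top");s=bot.read_state();print(s["tcp_pos"],s["tool_rot"][:,1])
a=c["img"][130:280,180:380,::-1]
cv2.imwrite("pics/top4.png",cv2.resize(a,None,fx=3.5,fy=3.5,interpolation=cv2.INTER_CUBIC))
```

```text
[0.49859409 0.23572699 0.04007651] [ 2.19612729e-02 -9.99758692e-01 -5.10865448e-04]
```

View pics/top4.png

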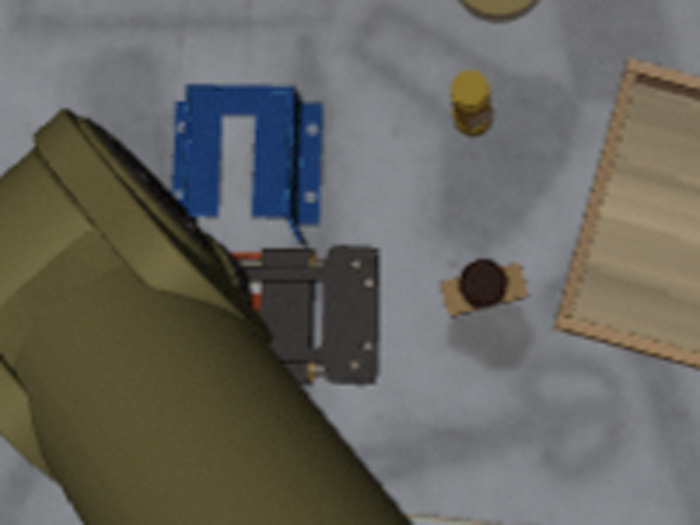

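The arm hides most of the box, but its front end, seen at (245,258), is just short of the lips at (300,235), as planned. I'll back off 6 mm and lower it to the counter.

>>> {"api": "servo_tool", "payload": {"offset": [[-0.6, 0, -1], [0, 0, -0.8], [0, 0, -0.5], [0, 0, -0.3], [0, 0, -0.2]], "angular": [[0, 0, 0], [0, 0, 0], [0, 0, 0], [0, 0, 0], [0, 0, 0]], "grip": [1, 1, 1, 1, 1]}}

```text
time_s: 7.48
tcp_pos: [0.4912, 0.2349, 0.0097]
tool_rot: [[1.0, 0.022, -0.001], [0.022, -1.0, -0.0], [-0.001, 0.0, -1.0]]
contact_force: [0.1, 0.1, -0.7]
opening: 0.0468
finger_force: 12.0
```

>>> {"api": "servo_tool", "payload": {"offset": [[0, 0, -0.1], [0, 0, 0], [0, 0, 0], [0, 0, 0], [0, 0, 0]], "angular": [[0, 0, 0], [0, 0, 0], [0, 0, 0], [0, 0, 0], [0, 0, 0]], "grip": [1, 1, 1, 1, 1]}}

```text
time_s: 7.9
tcp_pos: [0.4919, 0.2353, 0.0097]
tool_rot: [[1.0, 0.022, 0.0], [0.022, -1.0, 0.0], [0.0, -0.0, -1.0]]
contact_force: [-0.6, 0.1, -0.1]
opening: 0.0471
finger_force: 12.0
```

>>> {"api": "servo_tool", "payload": {"offset": [[0, 0, 0], [0, 0, 0], [0, 0, 0], [0, 0, 0], [0, 0, 0]], "angular": [[0, 0, 0], [0, 0, 0], [0, 0, 0], [0, 0, 0], [0, 0, 0]], "grip": [0.4, 0.3, 0.2, 0.1, 0]}}

```text
time_s: 8.32
tcp_pos: [0.4917, 0.2352, 0.0096]
tool_rot: [[1.0, 0.022, 0.0], [0.022, -1.0, -0.0], [0.0, 0.0, -1.0]]
contact_force: [-0.3, 0.3, -0.6]
opening: 0.0712
finger_force: 0.0
```

>>> {"api": "servo_tool", "payload": {"offset": [[0, 0, 0], [0, 0, 1], [0, 0, 2], [0, 0, 2], [0, 0, 2]], "angular": [[0, 0, 0], [0, 0, 0], [0, 0, 0], [0, 0, 0], [0, 0, 0]], "grip": [0, 0, 0, 0, 0]}}

```text
time_s: 8.73
tcp_pos: [0.4914, 0.2354, 0.0809]
tool_rot: [[1.0, 0.022, -0.0], [0.022, -1.0, 0.0], [-0.0, -0.0, -1.0]]
contact_force: [-0.4, 0.3, 1.1]
opening: 0.0869
finger_force: 0.0
```

>>> {"api": "servo_tool", "payload": {"offset": [[-1, 0, 1], [-1.5, 0, 0], [-2, 0, 0], [-1.5, 0, 0], [-1, 0, 0]], "angular": [[0, 0, 0], [0, 0, 0], [0, 0, 0], [0, 0, 0], [0, 0, 0]], "grip": [0.3, 0.6, 1, 1, 1]}}

```text
time_s: 9.15
tcp_pos: [0.4202, 0.2354, 0.0901]
tool_rot: [[1.0, 0.023, 0.0], [0.023, -1.0, -0.001], [0.0, 0.001, -1.0]]
contact_force: [0.5, 0.1, -0.1]
opening: 0.0616
finger_force: 0.0
```

Run:
```python
from h import *
c=bot.capture("side");s=bot.read_state();print(s["tcp_pos"],s["opening"])
im=c["img"].copy()
y=np.radians(1.3);X=np.array([np.cos(y),np.sin(y)]);Y=np.array([-X[1],X[0]]);o=np.array([.4925,.2353])
P=[[*(o+a*.043*X+b*.023*Y),.026] for a,b in((1,1),(1,-1),(-1,-1),(-1,1))]
cv2.polylines(im,[np.round(proj(c,P)*16).astype(np.int32)],True,(0,255,0),1,shift=4)
cv2.imwrite("pics/side5.png",cv2.resize(im[180:320,230:410,::-1],None,fx=4,fy=4,interpolation=cv2.INTER_CUBIC))
```

```text
[0.41883422 0.23542572 0.08985417] 0.05766810062685026
```

View pics/side5.png

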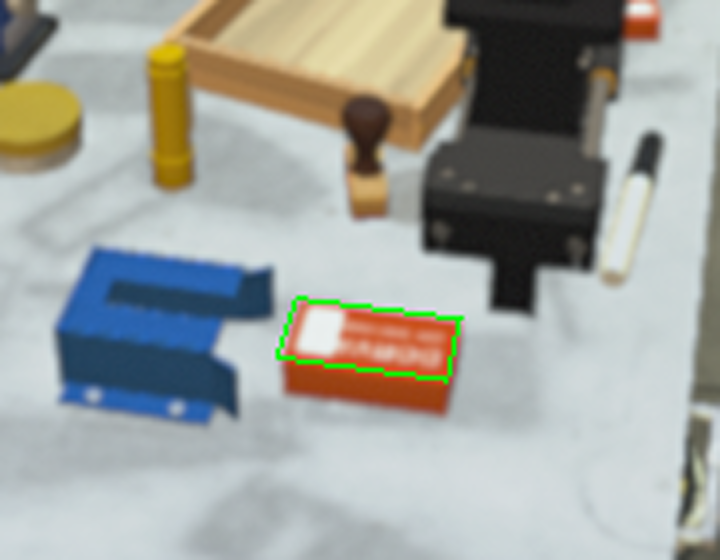

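The box lies flat and free, entirely outside the sleeve and aligned with it (its outline at (370,340), the lips at (240,395)). The fingers are behind it at (512,300). Now I'll go down closed and push.

>>> {"api": "servo_tool", "payload": {"offset": [[0, 0, -2], [0, 0, -2], [0, 0, -2], [0, 0, -1], [0, 0, -1]], "angular": [[0, 0, 0], [0, 0, 0], [0, 0, 0], [0, 0, 0], [0, 0, 0]], "grip": [1, 1, 1, 1, 1]}}

```text
time_s: 9.62
tcp_pos: [0.4219, 0.2352, 0.0089]
tool_rot: [[1.0, 0.022, -0.001], [0.022, -1.0, 0.0], [-0.001, -0.0, -1.0]]
contact_force: [-0.3, -0.0, 0.4]
opening: 0.0245
finger_force: 0.0
```

>>> {"api": "servo_tool", "payload": {"offset": [[0, 0, 0], [0, 0, 0], [0, 0, 0], [0, 0, 0], [0, 0, 0]], "angular": [[0, 0, 0], [0, 0, 0], [0, 0, 0], [0, 0, 0], [0, 0, 0]], "grip": [1, 1, 1, 1, 1]}}

```text
time_s: 10.03
tcp_pos: [0.4224, 0.2354, 0.0104]
tool_rot: [[1.0, 0.022, 0.002], [0.022, -1.0, 0.0], [0.002, -0.0, -1.0]]
contact_force: [0.0, -0.2, -0.4]
opening: 0.0012
finger_force: 0.0
```

>>> {"api": "servo_tool", "payload": {"offset": [[0.5, 0, 0], [0.5, 0, 0], [0.5, 0, 0], [0.4, 0, 0], [0.4, 0, 0]], "angular": [[0, 0, 0], [0, 0, 0], [0, 0, 0], [0, 0, 0], [0, 0, 0]], "grip": [1, 1, 1, 1, 1]}}

```text
time_s: 10.45
tcp_pos: [0.4448, 0.2352, 0.0095]
tool_rot: [[1.0, 0.022, -0.001], [0.022, -1.0, -0.0], [-0.001, 0.0, -1.0]]
contact_force: [-1.8, 0.1, 1.4]
opening: 0.0005
finger_force: 0.8
```

>>> {"api": "servo_tool", "payload": {"offset": [[0.6, 0.015, 0], [0.6, 0.015, 0], [0.6, 0.015, 0], [0.6, 0.015, 0], [0.6, 0.015, 0]], "angular": [[0, 0, 0], [0, 0, 0], [0, 0, 0], [0, 0, 0], [0, 0, 0]], "grip": [1, 1, 1, 1, 1]}}

```text
time_s: 10.87
tcp_pos: [0.4754, 0.2358, 0.0095]
tool_rot: [[1.0, 0.022, -0.0], [0.022, -1.0, -0.0], [-0.0, 0.0, -1.0]]
contact_force: [-0.5, 1.3, -0.6]
opening: 0.0005
finger_force: 0.2
```

>>> {"api": "servo_tool", "payload": {"offset": [[0.6, 0.015, 0], [0.6, 0.015, 0], [0.6, 0.015, 0], [0.6, 0.015, 0], [0.6, 0.015, 0]], "angular": [[0, 0, 0], [0, 0, 0], [0, 0, 0], [0, 0, 0], [0, 0, 0]], "grip": [1, 1, 1, 1, 1]}}

```text
time_s: 11.28
tcp_pos: [0.5053, 0.2366, 0.0096]
tool_rot: [[1.0, 0.022, -0.0], [0.022, -1.0, -0.0], [-0.0, 0.0, -1.0]]
contact_force: [-1.1, 0.4, -0.3]
opening: 0.0003
finger_force: 0.3
```

>>> {"api": "servo_tool", "payload": {"offset": [[0.6, 0.015, 0], [0.6, 0.015, 0], [0.6, 0.015, 0], [0.6, 0.015, 0], [0.6, 0.015, 0]], "angular": [[0, 0, 0], [0, 0, 0], [0, 0, 0], [0, 0, 0], [0, 0, 0]], "grip": [1, 1, 1, 1, 1]}}

```text
time_s: 11.7
tcp_pos: [0.5352, 0.2374, 0.0095]
tool_rot: [[1.0, 0.022, -0.0], [0.022, -1.0, -0.0], [-0.0, 0.0, -1.0]]
contact_force: [-1.3, 0.1, -1.2]
opening: 0.0006
finger_force: 0.3
```

>>> {"api": "servo_tool", "payload": {"offset": [[0.2, 0, 0], [0.2, 0, 0], [0.2, 0, 0], [0.1, 0, 0], [0.1, 0, 0]], "angular": [[0, 0, 0], [0, 0, 0], [0, 0, 0], [0, 0, 0], [0, 0, 0]], "grip": [1, 1, 1, 1, 1]}}

```text
time_s: 12.12
tcp_pos: [0.5425, 0.2375, 0.0096]
tool_rot: [[1.0, 0.022, -0.0], [0.022, -1.0, -0.0], [-0.0, 0.0, -1.0]]
contact_force: [-1.2, -0.2, -0.7]
opening: 0.0007
finger_force: 0.6
```

>>> {"api": "servo_tool", "payload": {"offset": [[0.1, 0, 0], [0.1, 0, 0], [0.1, 0, 0], [0.1, 0, 0], [0, 0, 0]], "angular": [[0, 0, 0], [0, 0, 0], [0, 0, 0], [0, 0, 0], [0, 0, 0]], "grip": [1, 1, 1, 1, 1]}}

```text
time_s: 12.53
tcp_pos: [0.547, 0.2373, 0.0096]
tool_rot: [[1.0, 0.022, 0.0], [0.022, -1.0, 0.0], [0.0, -0.0, -1.0]]
contact_force: [-0.2, -0.3, 0.2]
opening: 0.0006
finger_force: 0.1
```

>>> {"api": "servo_tool", "payload": {"offset": [[0.1, 0, 0], [0.05, 0, 0], [0.05, 0, 0], [0.05, 0, 0], [0, 0, 0]], "angular": [[0, 0, 0], [0, 0, 0], [0, 0, 0], [0, 0, 0], [0, 0, 0]], "grip": [1, 1, 1, 1, 1]}}

```text
time_s: 12.95
tcp_pos: [0.5483, 0.2374, 0.0096]
tool_rot: [[1.0, 0.022, -0.002], [0.022, -1.0, -0.001], [-0.002, 0.001, -1.0]]
contact_force: [-4.2, -0.9, 4.3]
opening: 0.0007
finger_force: 2.4
```

>>> {"api": "servo_tool", "payload": {"offset": [[0.05, 0, 0], [0.05, 0, 0], [0.05, 0, 0], [0, 0, 0], [0, 0, 0]], "angular": [[0, 0, 0], [0, 0, 0], [0, 0, 0], [0, 0, 0], [0, 0, 0]], "grip": [1, 1, 1, 1, 1]}}

```text
time_s: 13.37
tcp_pos: [0.5483, 0.2374, 0.0095]
tool_rot: [[1.0, 0.023, -0.004], [0.023, -1.0, -0.002], [-0.004, 0.002, -1.0]]
contact_force: [-8.8, -1.7, 6.9]
opening: 0.0003
finger_force: 4.2
```

The tool has stopped moving while the force climbs to about 9 N, at the predicted x, so the box is at the stop. I'll back away and rise.

>>> {"api": "servo_tool", "payload": {"offset": [[-0.3, 0, 0], [-0.7, 0, 0], [-1.5, 0, 0], [-2, 0, 0], [-2, 0, 0]], "angular": [[0, 0, 0], [0, 0, 0], [0, 0, 0], [0, 0, 0], [0, 0, 0]], "grip": [1, 1, 1, 1, 1]}}

```text
time_s: 13.78
tcp_pos: [0.4857, 0.2373, 0.0095]
tool_rot: [[1.0, 0.021, 0.002], [0.021, -1.0, 0.001], [0.002, -0.001, -1.0]]
contact_force: [-0.3, 1.1, 0.5]
opening: 0.0005
finger_force: 0.0
```

>>> {"api": "servo_tool", "payload": {"offset": [[0, 0, 2], [0, 0, 3], [0, 0, 3], [0, 0, 3], [0, 0, 2]], "angular": [[0, 0, 0], [0, 0, 0], [0, 0, 0], [0, 0, 0], [0, 0, 0]], "grip": [1, 1, 1, 1, 1]}}

```text
time_s: 14.2
tcp_pos: [0.487, 0.2381, 0.1425]
tool_rot: [[1.0, 0.022, 0.005], [0.022, -1.0, 0.001], [0.005, -0.001, -1.0]]
contact_force: [-0.3, 0.7, 0.6]
opening: 0.0004
finger_force: 0.0
```

>>> {"api": "servo_tool", "payload": {"offset": [[0, 0, 0], [0, 0, 0], [0, 0, 0], [0, 0, 0], [0, 0, 0]], "angular": [[0, 0, 0], [0, 0, 0], [0, 0, 0], [0, 0, 0], [0, 0, 0]], "grip": [1, 1, 1, 1, 1]}}

```text
time_s: 14.62
tcp_pos: [0.4849, 0.237, 0.1383]
tool_rot: [[1.0, 0.022, -0.002], [0.022, -1.0, -0.001], [-0.002, 0.001, -1.0]]
contact_force: [-0.2, 0.4, 0.3]
opening: 0.0006
finger_force: 0.0
```

Run:
```python
from h import *
c=bot.capture("side");s=bot.read_state();print(s["tcp_pos"],s["contact_force"])
cv2.imwrite("pics/side6.png",cv2.resize(c["img"][150:320,220:420,::-1],None,fx=3.5,fy=3.5,interpolation=cv2.INTER_CUBIC))
```

```text
[0.48504814 0.23707159 0.13843315] [-0.23243181 -0.20188127  0.77358811]
```

View pics/side6.png

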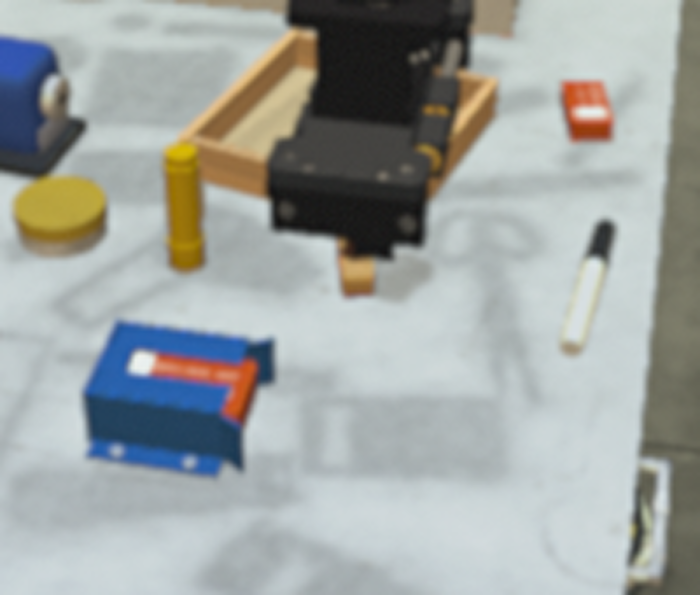

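The box is fully in the sleeve, with its rear end sticking out slightly at (240,390). The stamp, glue stick, tin and marker are unmoved, and the gripper is clear.

```bash
python3 -c "
from cell import bot
print(bot.job_done())"
```

```text
the job is handed in; nothing more can be done
None
```

I set the staples box down in front of the sleeve, let go, pushed it end first until it met the stop, left the other objects alone, and handed the job in at about 15 s of the 51 s allowed; no verdict came back.

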